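Push the data logger into its test dock and start the test

ROBOT

A 6-joint arm with a two-finger parallel gripper is mounted at the origin on the work surface. World frame = base frame: x ahead of the robot, y to its left, z up, the work surface at z = 0. Lengths are in m, angles in rad, forces in N, time in s.
With the tool pointing down it reaches from about 0.35 to 0.775 m from the base axis. Payload 7.3 kg.
Tool frame: the origin (TCP) lies at the very end of the fingers, on their centre line; the grasp point (between the pads) lies 19 mm behind it; x points along the fingers, y is the direction in which the jaws open and shut, and the axes are right-handed (so a half turn about x gives the same grasp; the last joint's range is limited). The gripper opens to 92 mm and grips with 3 to 60 N. Pads are 19 mm wide; open, the fingers measure 130 mm over their backs; the gripper's body (75 mm by 190 mm) begins 47 mm behind the grasp point.
Start: joints at [-0.146, 0.342, 1.524, -0, 1.275, -0.146], TCP at [0.525, 0, 0.227] pointing down, gripper open.
Joint ranges: [-2.53, 2.53], [-0.77, 2.02], [0.04, 2.7], [-1, 4.14], [0.28, 2.66], [-3.11, 3.11]. Speed limits (rad/s): [2.57, 2.57, 3.14, 3.14, 3.14, 3.14].

INTERFACE

Orientations are given as [roll, pitch, yaw] about the fixed x, y, z axes, in that order (R = Rz(yaw) Ry(pitch) Rx(roll)).
In Python, from cell import observe, vision, job gives the robot as it stands.
- The arm moves only by the tool send_rows, never from a script. Its argument "motion" is a list of rows, each an object with "hand": the opening, from -1 (shut) to 1 (fully open), so that 0 is half open; "slide": the shift along the tool's x, y, z in mm, a list of three; "spin": the turn about the tool's x in rad. In form: [{"hand": hand, "slide": [tx, ty, tz], "spin": spin}, ...]. A call has 1 to 8 rows; each row shifts and turns the pose as measured when the row begins, along the tool's axes as they then stand; what a row does not reach is not made up. A row lasts 1/10 s, in which the tool goes at most 50 mm and 8.59 degrees, less where a joint would pass 70% of its speed; a pose out of reach is approached as far as the arm can. A call with a gripper value outside its range is refused whole. The fingers move at their own pace and stop on an object; "grip_force" is the grip in N (left out, the last holds). Time passes only in rows, so rows that do not move let the fingers close. It gives the time, the measured TCP pose, the force and the opening at its end, in the units of the state.
- observe(): the state, without advancing time (a new reading comes with each control period).
- vision.read_camera(name): name is "scene" or "side" or "wrist"; returns a dict with "pixels" (384x512x3 uint8, blue, green, red), "range_z" (384x512 float32, m along the optical axis (not along the pixel's ray), 0 where there is no reading), "fx", "fy", "cx", "cy" (pixels), "distortion" ([k1, k2, p1, p2, k3] as OpenCV has them; the pictures are not rectified), "world_from_camera" (4x4, takes a point from camera to world coordinates); the wrist camera has in their place "T_tool_cam" (4x4, takes a point from camera to tool coordinates, whose origin is the TCP and whose axes are the tool frame's). Camera axes: x right, y down, z forward; pixel columns grow to the right and rows downward; lengths in m; the calibration is good to about 2 mm. A picture is of the moment at which its call begins: read the wrist's pose just before it.
- job.hand_in(): hands the job in, once; it reports no verdict.
Trained networks look in a picture, given as the dict that the camera call returned (one of the last four; its "shot" number tells which), for a name from the list of things; names that differ only in an ending like _2 or _b are one class to them, and where a whole thing is asked for, a point or a joint stands for the part that bears it (a point fixed in the world has none). Each returns a list of dicts, best first, with "conf" (0 to 1); they miss things now and then, are a little off and sometimes report something else, mostly with a low value. They report only what shows in the picture. A call takes as long as a camera call. They do not tell look-alikes from the thing itself.
- vision.search_frame(picture, thing): "uv" ([column, row] in pixels, amid what is visible of it).
- vision.cut_out(picture, thing): "mask" (384x512 bool, what is visible of it) and "uv" ([column, row] in pixels, amid what is visible of it).
The state is a dict: "time": time; "qpos": joint angles; "qvel": joint speeds; "joint_efforts": joint torques, N m; "tool_pos": TCP position; "tool_rot": TCP orientation; "contact_force": force on the tool from outside, world axes, zero at the start; "torque": the same for the moment, N m; "opening": finger opening in m.
Only numpy, scipy, OpenCV 4.12 (cv2) and the standard library are available. Lean on these libraries where they do the work, as an engineer would, in place of code of your own. Each camera call takes 0.05 s, during which the arm holds its last target.

TASK

With the fingertips, square up the big aluminium data logger on the test dock and push it along the lane until it sits fully home, square against the white end stop, then press the dock's start button all the way down and let it go. Neither the logger nor the robot may touch the two guide rails, which have just been stuck down, and the logger must stay flat on the plate: do not lift it. Do not press the button before the logger is home, and leave everything else on the bench where it is.

Things in the scene. Friction and masses are not known exactly. Their poses are not given: they have to be found in the camera images.
- logger: data logger (sizes here in mm): a loose flat aluminium box with black end plates and a ribbed lid, 120 long (its x) x 92 wide (its y) x 42 tall, 0.3 to 0.65 kg. Origin: centre of its underside; z up; its +x end goes to the stop. It starts on the dock plate in front of the lane, askew by up to 0.2 rad and up to 20 mm off the lane's centre line
- dock: fixed test dock (all in mm): a dark grey plate 480 x 190, 12 thick, lying on the table. Origin: underside of the plate (table height), on the lane's centre line; +x points along the lane to the end stop, y to the left across it, z up. The plate spans x -260 to +220, y -95 to +95
- lane_mouth (a point): point on the plate, on the lane's centre line between the rails' near ends, at dock x = -50, y = 0; axes as the dock
- stop_face (a point): foot of the white end stop's flat face, on the centre line at dock x = +125, y = 0, on the plate; axes as the dock. The block is 22 thick, 100 wide, 30 tall above the plate. Home against it, the logger has its origin at dock x = +65
- rail_left: left guide rail, fixed on the dock plate: aluminium bar 175 long x 10 wide x 20 tall, top 32 above the table. Origin: middle of its underside, at dock (37.5, +60, 12). The lane between the rails' inner faces is 110 wide (dock y -55 to +55), 9 to spare on each side of the logger
- rail_right: right guide rail, the same, at dock (37.5, -60, 12)
- start_button_top (a point): centre of the top of the round grey start button in a black housing, cap 28 across, pressed straight down. It sits on a grey pod behind the end stop (dock x 157 to 213, y -45 to +45, 30 tall above the plate), at dock x = +185, y = 0
- start_button (a joint): travel of the start button (m): 0 released, 0.006 fully down, which takes 5 N; springs back
- weight: small brass cylinder, 22 across, 28 tall, standing on the dock plate outside the right rail (sizes in mm); loose, to be left alone
- screwdriver: screwdriver with a black handle lying beside the dock (sizes in mm); loose, to be left alone
- spare_module: small aluminium module 75 x 50 x 30, much smaller than the logger, beside the dock (sizes in mm); loose, to be left alone
- screw_jar: closed jar 48 across, 60 tall, beside the dock (sizes in mm); loose, to be left alone
- circuit_board: bare green circuit board 90 x 60, about 16 tall, past the stop end of the dock (sizes in mm); loose, to be left alone
- multimeter: hand-held meter 150 x 75 x 42, farther to the left (sizes in mm); loose, to be left alone
- battery_pack: orange pack 100 x 50 x 45, farther to the left (sizes in mm); loose, to be left alone
- flask: steel flask 66 across, 195 tall, farther to the right (sizes in mm); loose, to be left alone
Not all that is in view belongs to the job. Leave any blue or yellow look-alike of the logger alone.

How it is judged:
On the way, in this order (a step that is already met when the one before it is completed fails the run):
1. the logger is pushed home against the end stop (x of logger in the frame of dock above 0.062 m and angle between the x axis of logger and the x axis of dock, either way round below 0.06 rad), for 0.2 s.
2. the start button is pressed down (value of joint start_button above 0.0045 m), for 0.05 s.
At the end, for the whole second after the job is handed in: The logger lies flat on the dock plate at rest, its front within 3 mm of the end stop and square to the lane within 0.06 rad (3.4 degrees), and the start button has been pressed (over 4.5 of its 6 mm) after that and is released (all of step 1 and height (world z) of logger below 0.015 m and linear speed of logger below 0.01 m/s and value of joint start_button below 0.002 m); the robot touches nothing.
It fails at once if the logger touches a guide rail (contact force between logger and rail_left above 0.3 N or contact force between logger and rail_right above 0.3 N).
It fails at once if the robot touches a guide rail (contact force between any of the fingers, the arm and rail_left above 0.3 N or contact force between any of the fingers, the arm and rail_right above 0.3 N).
It fails at once if the logger is lifted or tipped (height (world z) of logger above 0.018 m or angle between logger's own z axis and vertical above 0.1 rad).
It fails at once if the start button is pressed before the logger is home (value of joint start_button above 0.003 m and not (x of logger in the frame of dock above 0.062 m and angle between the x axis of logger and the x axis of dock, either way round below 0.06 rad)).
It fails at once if another thing on the table is moved (over 20 mm) (distance of any of weight, screwdriver, spare_module, screw_jar, circuit_board, multimeter, battery_pack, flask from where it was at the start of the episode above 0.02 m).
It also fails if it takes over 64 s, if anything falls off the work surface, if the arm or the gripper's body presses on something with over 40 N, if the wrist force passes 120 N, or if a joint passes its speed limit or range.

## Working session

There is one attempt and no reset: what is moved stays moved. The work goes in short steps, Python scripts to look and compute and a tool call to move; the robot and the scene stay as the last step left them, time stands still between calls to the robot, and variables do not carry over. Pictures are saved under pics/ and viewed, and the job is handed in when it is done.

Besides the shell and the picture viewer there is one more tool, called after "Request:" in YAML: its name, and indented under it one key for each argument. send_rows: Moves the arm, as the interface text tells. Its arguments: {"type":"object","properties":{"motion":{"type":"array","items":{"type":"object","properties":{"hand":{"type":"number"},"slide":{"type":"array","items":{"type":"number"}},"spin":{"type":"number"}}}},"grip_force":{"type":"number"}},"required":["motion"]}

```bash
mkdir -p pics
cat > h.py <<'E'
import numpy as np, cv2
from cell import observe, vision, job
from scipy.spatial.transform import Rotation as R
def T_tool(o):
    T=np.eye(4);T[:3,:3]=R.from_euler('xyz',o['tool_rot']).as_matrix();T[:3,3]=o['tool_pos'];return T
def shot(name):
    o=observe();p=vision.read_camera(name)
    p['W']=p['world_from_camera'] if 'world_from_camera' in p else T_tool(o)@p['T_tool_cam'];return p
def K(p): return np.array([[p['fx'],0,p['cx']],[0,p['fy'],p['cy']],[0,0,1.]])
def cloud(p):
    h,w=p['range_z'].shape
    v,u=np.mgrid[:h,:w]
    n=cv2.undistortPoints(np.stack([u.ravel(),v.ravel()],1).astype(np.float64)[:,None],K(p),np.array(p['distortion'],float)).reshape(h,w,2)
    z=p['range_z'].astype(float)
    P=np.stack([n[...,0]*z,n[...,1]*z,z],-1)
    P=P@np.array(p['W'])[:3,:3].T+np.array(p['W'])[:3,3]
    P[z<=0]=np.nan
    return P
def proj(p,X):
    Wi=np.linalg.inv(p['W']);X=np.atleast_2d(X);c=X@Wi[:3,:3].T+Wi[:3,3]
    return cv2.projectPoints(c,np.zeros(3),np.zeros(3),K(p),np.array(p['distortion'],float))[0].reshape(-1,2)
E
python3 - <<'E'
from h import *
print(observe())
for n in ['scene','side','wrist']:
    p=shot(n);cv2.imwrite(f'pics/{n}0.png',p['pixels']);np.savez(f'{n}0.npz',P=cloud(p))
    for t in ['logger','dock','rail_left','rail_right','start_button_top','stop_face']:
        try:print(n,t,[(np.round(d['uv']),round(d['conf'],2)) for d in vision.search_frame(p,t)])
        except Exception as e:print(n,t,e)
E
```

```text
{'time': 0.0, 'qpos': array([-1.45992114e-01,  3.42684868e-01,  1.52500733e+00, -2.20036995e-05,
        1.27537293e+00, -1.45992966e-01]), 'qvel': array([ 1.87720732e-04, -6.15383722e-04,  2.63772841e-03, -7.37762526e-04,
       -1.01178109e-03, -3.40761325e-05]), 'joint_efforts': array([ 7.61924657e-04, -4.31245601e+01, -2.44219762e+01,  7.17750052e-02,
        5.59406646e-02, -1.04314388e-04]), 'tool_pos': array([5.24603974e-01, 7.78618817e-05, 2.26067980e-01]), 'tool_rot': array([-1.70250067,  1.5693237 ,  3.00989558]), 'contact_force': array([ 0.36175888, -1.40562926,  0.20484547]), 'torque': array([-0.01609674, -0.01379061, -0.01245524]), 'opening': 0.091713917450988}
scene logger [(array([282., 262.]), 0.86), (array([141., 245.]), 0.71), (array([225., 216.]), 0.63), (array([217., 291.]), 0.63)]
scene dock [(array([251., 190.]), 0.88)]
scene rail_left [(array([290., 127.]), 0.58), (array([249., 192.]), 0.54), (array([240., 177.]), 0.48), (array([310., 183.]), 0.19)]
scene rail_right [(array([272., 185.]), 0.52)]
scene start_button_top [(array([252., 191.]), 0.65), (array([284.,
[... 196 characters left out ...]
([225., 139.]), 0.57)]
side dock [(array([275., 240.]), 0.92)]
side rail_left [(array([281., 327.]), 0.58), (array([294., 231.]), 0.49)]
side rail_right [(array([251., 235.]), 0.54), (array([281., 326.]), 0.28)]
side start_button_top [(array([246., 222.]), 0.62), (array([276., 273.]), 0.51), (array([319., 369.]), 0.46), (array([222., 357.]), 0.45)]
side stop_face [(array([273., 244.]), 0.88), (array([222., 360.]), 0.29)]
wrist logger [(array([296., 231.]), 0.78), (array([196., 343.]), 0.7)]
wrist dock [(array([264., 107.]), 0.7)]
wrist rail_left [(array([219.,  69.]), 0.86)]
wrist rail_right [(array([336.,  67.]), 0.94)]
wrist start_button_top []
wrist stop_face [(array([264., 108.]), 0.78)]
```

View pics/scene0.png

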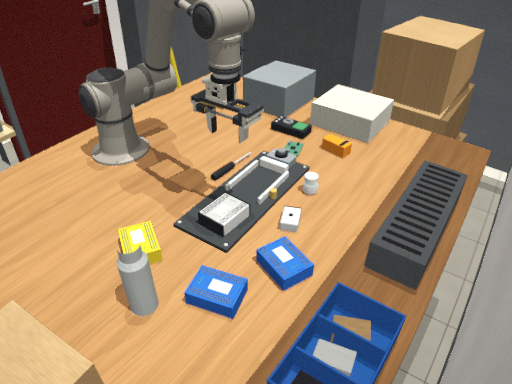

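View pics/side0.png

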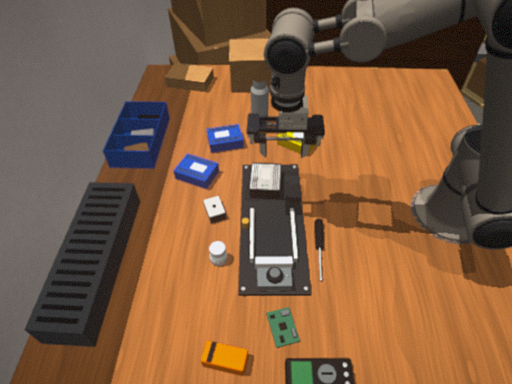

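View pics/wrist0.png

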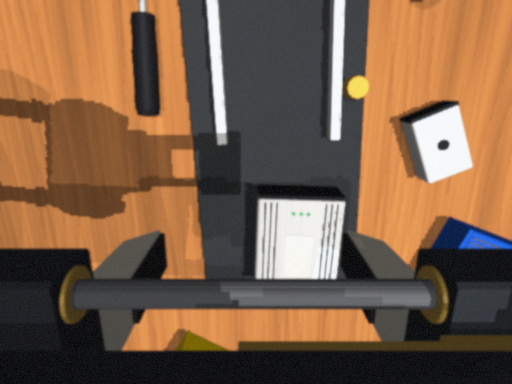

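Candidates for the logger in the scene view are silver at (225,216), blue at (282,262) and (217,291), and yellow at (141,245). The silver spare module at (290,218) is much smaller. I choose the silver one lying on the dock, which is at side (266,178) and wrist (296,231). Next I measure it.

Run:
```python
from h import *
im=cv2.imread('pics/side0.png')[150:310,190:350];cv2.imwrite('pics/crop0.png',cv2.resize(im,None,fx=3.6,fy=3.6,interpolation=cv2.INTER_CUBIC))
for n in ['scene','side','wrist']:
    P=np.load(n+'0.npz')['P']
    px=cv2.imread(f'pics/{n}0.png').astype(int)
    for u,v in {'scene':[(225,216),(240,177),(240,235),(252,205),(284,152)],'side':[(266,178),(251,235),(294,235),(273,262),(275,273),(243,290),(308,290),(244,168)],'wrist':[(296,231),(219,69),(336,67),(280,100)]}[n]:
        print(n,u,v,np.round(P[v,u],4),px[v,u])
    # logger top: z 45..62
    z=P[...,2]
    for lo,hi in [(.009,.015),(.028,.036),(.038,.046),(.048,.06)]:
        m=(z>lo)&(z<hi)&(P[...,0]>.3)&(P[...,0]<.8)&(abs(P[...,1])<.45)
        nl,l,st,c=cv2.connectedComponentsWithStats(m.astype(np.uint8))
        for i in range(1,nl):
            if st[i,4]>60: 
                q=P[l==i][:,:2]; r=cv2.minAreaRect((q*1000).astype(np.float32)); print(n,lo,st[i,4],np.round(c[i]),np.round(r[0]),np.round(r[1]),round(r[2],1),np.round(np.median(P[l==i][:,2]),4))
```

```text
scene 225 216 [ 0.6016 -0.113   0.0545] [222 226 225]
scene 240 177 [0.4945 0.0936 0.0229] [165 171 171]
scene 240 235 [ 0.6519 -0.1127  0.0113] [90 91 88]
scene 252 205 [0.6017 0.0122 0.011 ] [88 87 81]
scene 284 152 [0.5571 0.2572 0.0594] [108 109 103]
scene 0.009 3360 [241. 201.] [553.  55.] [193. 483.] 2.3 0.0119
scene 0.009 85 [211. 308.] [ 744. -346.] [119.  28.] 27.7 0.0116
scene 0.028 74 [278. 165.] [565. 221.] [125.  66.] 43.4 0.0322
scene 0.028 120 [242. 173.] [490. 111.] [ 13. 179.] 2.1 0.0316
scene 0.028 129 [273. 185.] [610. 118.] [ 13. 175.] 2.5 0.0316
scene 0.028 294 [291. 215.] [730.  24.] [50. 80.] 22.7 0.0298
scene 0.028 101 [228. 222.] [ 612. -101.] [138.  58.] 59.1 0.0321
scene 0.028 117 [212. 303.] [ 744. -344.] [122.  32.] 29.7 0.0326
scene 0.038 71 [335. 143.] [652. 440.] [ 21. 100.] 89.8 0.0427
scene 0.038 293 [278. 159.] [544. 243.] [101.  91.] 4.5 0.0417
scene 0.038 112 [224. 220.] [ 604. -108.] [150.  73.] 51.4 0.0424
scene 0.038 949 [139. 238.] [ 464. -307.] [ 92. 124.] 59.4 0.0407
scene 0.038 543 [275. 250.] [ 783. -125.] [93. 70.] 68.7 0.0415
scene 0.038
[... 1823 characters left out ...]
 3.1 0.0123
wrist 0.009 120 [445. 234.] [757. -89.] [42.  3.] 66.1 0.0124
wrist 0.009 126 [199. 342.] [ 449. -250.] [25. 59.] 88.2 0.0116
wrist 0.028 1487 [217.  71.] [488.  91.] [ 10. 136.] 2.4 0.0326
wrist 0.028 1508 [337.  68.] [607.  94.] [ 11. 131.] 2.5 0.0324
wrist 0.028 3252 [441. 142.] [725.  23.] [50. 76.] 22.4 0.0304
wrist 0.028 166 [299. 190.] [575. -27.] [ 1. 91.] 88.1 0.0319
wrist 0.028 154 [460. 236.] [767. -80.] [43. 21.] 27.5 0.032
wrist 0.038 388 [357.  87.] [627.  81.] [21. 21.] 22.9 0.0404
wrist 0.038 182 [301. 192.] [575. -27.] [ 1. 92.] 88.6 0.042
wrist 0.038 596 [477. 241.] [777. -82.] [46. 24.] 0.4 0.0423
wrist 0.048 7094 [298. 236.] [574. -77.] [101.  92.] 88.3 0.0547
```

View pics/crop0.png

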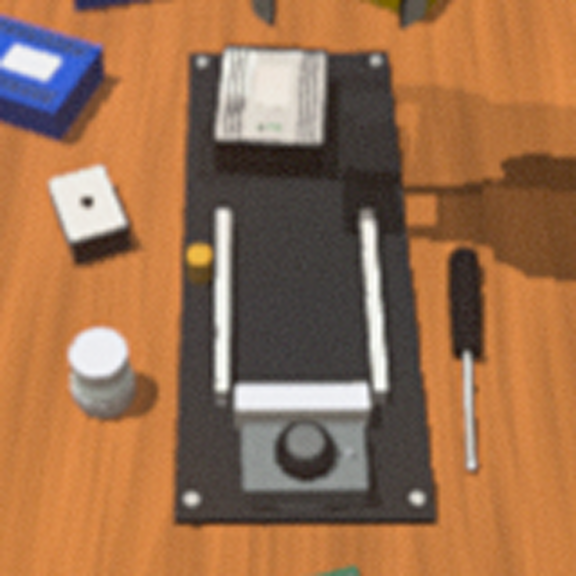

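```bash
cat >> h.py <<'E'
LA=np.radians(92.6); LD=np.array([np.cos(LA),np.sin(LA)]); LY=np.array([-LD[1],LD[0]]); O=np.array([.5497,.077])
def todock(xy): d=np.atleast_2d(xy)-O; return np.stack([d@LD,d@LY],-1)*1000
def fromdock(x,y): return O+(x*LD+y*LY)/1000
def plan(x,y,z,jaw):  # dock mm; z world mm; jaw dir angle rel. dock x deg
    o=observe();T=T_tool(o);Rm=T[:3,:3]
    g=np.r_[fromdock(x,y),z/1000]
    d=Rm.T@(g-T[:3,3])*1000
    a=np.arctan2(Rm[1,1],Rm[0,1]); e=(LA+np.radians(jaw)-a); e=(e+np.pi/2)%np.pi-np.pi/2
    print('slide total',np.round(d,1),'spin total',round(e*np.sign(Rm[2,0]),3),'q6',o['qpos'][5].round(2),'dock',todock(T[:2,3]).round(1),'z',round(T[2,3]*1000,1),'f',o['contact_force'].round(1),'open',round(o['opening'],3),'t',round(o['time'],2))
    print('tool axes cols\n',Rm.round(3))
E
python3 - <<'E'
from h import *
plan(-164,-92,120,0)
for n in ['side','scene','wrist']:
    P=np.load(n+'0.npz')['P'];m=(P[...,2]>.048)&(P[...,2]<.06)&(abs(P[...,0]-.575)<.08)&(abs(P[...,1]+.087)<.09)
    r=cv2.minAreaRect((todock(P[m][:,:2])).astype(np.float32));print(n,r)
E
```

```text
slide total [106.7 124.   82.7] spin total 1.525 q6 -0.15 dock [[-75.8  28.2]] z 226.7 f [-0.1  0.7 -0.9] open 0.092 t 1.05
tool axes cols
 [[ 0.  1.  0.]
 [-0.  0. -1.]
 [-1.  0.  0.]]
side ((-164.82022094726562, -17.805694580078125), (92.0191650390625, 125.60519409179688), 85.68035125732422)
scene ((-163.78102111816406, -20.006366729736328), (95.91390991210938, 122.78571319580078), 86.35196685791016)
wrist ((-154.91854858398438, -16.83318328857422), (91.98912811279297, 101.12684631347656), 85.6571273803711)
```

Request:
send_rows:
  motion:
    - {"hand": 0, "slide": [20, 41, 28], "spin": 0}
    - {"hand": 0, "slide": [20, 41, 28], "spin": 0}
    - {"hand": 0, "slide": [20, 41, 27], "spin": 0}
    - {"hand": 0, "slide": [0, 0, 0], "spin": 0.14}
    - {"hand": 0, "slide": [0, 0, 0], "spin": 0.14}
    - {"hand": 0, "slide": [0, 0, 0], "spin": 0.14}
    - {"hand": 0, "slide": [0, 0, 0], "spin": 0.14}
    - {"hand": 0, "slide": [0, 0, 0], "spin": 0.14}

```text
time: 1.85
tool_pos: [0.646, -0.0821, 0.1626]
tool_rot: [-1.204, 1.565, 2.784]
contact_force: [1.2, -0.4, 0.0]
opening: 0.0463
```

Request:
send_rows:
  motion:
    - {"hand": 0, "slide": [0, 0, 0], "spin": 0.14}
    - {"hand": 0, "slide": [0, 0, 0], "spin": 0.14}
    - {"hand": 0, "slide": [0, 0, 0], "spin": 0.14}
    - {"hand": 0, "slide": [0, 0, 0], "spin": 0.14}
    - {"hand": 0, "slide": [0, 0, 0], "spin": 0.14}
    - {"hand": 0, "slide": [0, 0, 0], "spin": 0.12}
    - {"hand": 0, "slide": [0, 0, 0], "spin": 0}

```text
time: 2.55
tool_pos: [0.6458, -0.0822, 0.1611]
tool_rot: [-0.318, 1.563, 2.812]
contact_force: [-1.1, 0.8, -0.8]
opening: 0.0459
```

Run:
```python
from h import *
plan(-164,-92,38,0)
```

```text
slide total [123.1   0.7  -4.2] spin total -0.057 q6 1.34 dock [[-163.4  -88.8]] z 161.1 f [-1.1  0.8 -0.8] open 0.046 t 2.55
tool axes cols
 [[-0.007 -0.011 -1.   ]
 [ 0.003 -1.     0.011]
 [-1.    -0.002  0.008]]
```

Request:
send_rows:
  motion:
    - {"hand": 0, "slide": [30, 0, -2], "spin": -0.057}
    - {"hand": 0, "slide": [30, 0, -2], "spin": 0}
    - {"hand": 0, "slide": [30, 0, 0], "spin": 0}
    - {"hand": 0, "slide": [28, 0, 0], "spin": 0}
    - {"hand": 0, "slide": [0, 0, 0], "spin": 0}

```text
time: 3.05
tool_pos: [0.6507, -0.0822, 0.041]
tool_rot: [-0.513, 1.567, 2.695]
contact_force: [-0.7, 0.3, -0.3]
opening: 0.0461
```

Run:
```python
from h import *
plan(-164,-55.5,36,0)
p=shot('side');cv2.imwrite('pics/side1.png',cv2.resize(p['pixels'][100:300,170:370],None,fx=3,fy=3,interpolation=cv2.INTER_CUBIC))
```

```text
slide total [ 5.1 -0.4 38.2] spin total 0.021 q6 1.26 dock [[-163.6  -93.7]] z 41.0 f [-0.7  0.3 -0.3] open 0.046 t 3.05
tool axes cols
 [[-0.003  0.066 -0.998]
 [ 0.001 -0.998 -0.066]
 [-1.    -0.002  0.003]]
```

View pics/side1.png

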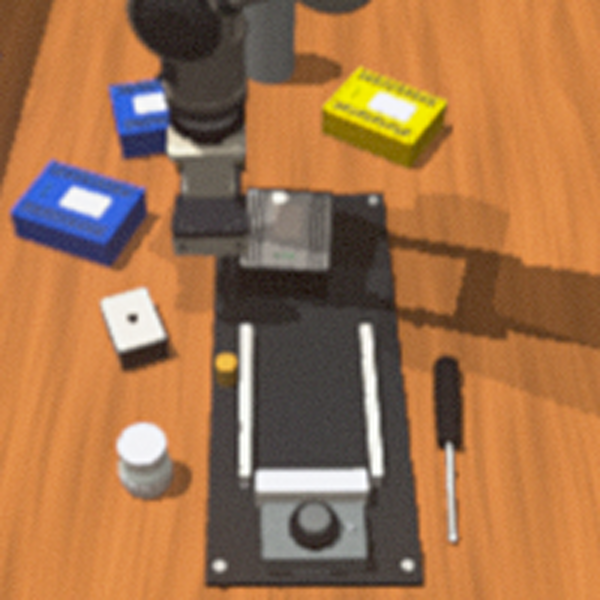

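The gripper body is at about (210,225), beside the logger's right side (logger centre about (288,230)). I now make the sideways push.

Request:
send_rows:
  motion:
    - {"hand": 0, "slide": [5, 0, 4], "spin": 0.02}
    - {"hand": 0, "slide": [0, 0, 5], "spin": 0}
    - {"hand": 0, "slide": [0, 0, 5], "spin": 0}
    - {"hand": 0, "slide": [0, 0, 5], "spin": 0}
    - {"hand": 0, "slide": [0, 0, 5], "spin": 0}
    - {"hand": 0, "slide": [0, 0, 4], "spin": 0}
    - {"hand": 0, "slide": [0, 0, 0], "spin": 0}

```text
time: 3.8
tool_pos: [0.6262, -0.0847, 0.0456]
tool_rot: [2.947, 1.557, -0.147]
contact_force: [-0.1, -0.4, -0.4]
opening: 0.0457
```

```bash
cat >> h.py <<'E'
def logger():
    for n in ['side','scene']:
        p=shot(n);P=cloud(p);D=todock(P[...,:2].reshape(-1,2)).reshape(384,512,2);z=P[...,2]
        c=vision.cut_out(p,'logger');best=None
        for d in c:
            u,v=np.round(d['uv']).astype(int); q=np.median(D[d['mask']&(z>.045)],axis=0)
            if abs(q[1])<45 and -260<q[0]<130:
                mk=cv2.dilate(d['mask'].astype(np.uint8),np.ones((5,5)))>0
                m=mk&(z>.049)&(z<.061)
                m=cv2.morphologyEx(m.astype(np.uint8),cv2.MORPH_OPEN,np.ones((3,3)))>0
                r=cv2.minAreaRect(D[m].astype(np.float32)); print(n,round(d['conf'],2),np.round(r[0],1),np.round(r[1],1),round(r[2],1))
        cv2.imwrite(f'pics/last_{n}.png',p['pixels'])
E
python3 - <<'E'
from h import *
plan(-164,-55.5,36,0)
logger()
E
```

```text
slide total [ 9.5 -1.1 13.7] spin total 0.002 q6 1.27 dock [[-165.   -69.1]] z 45.6 f [-0.1 -0.4 -0.4] open 0.046 t 3.8
tool axes cols
 [[ 0.014  0.047 -0.999]
 [-0.002 -0.999 -0.047]
 [-1.     0.003 -0.014]]
side 0.64 [-167.1  -11.7] [ 90.3 129.4] 87.4
scene 0.87 [-212.7  -12.9] [94.4 36.2] 80.8
  return _methods._mean(a, axis=axis, dtype=dtype,
  ret = um.true_divide(
```

Request:
send_rows:
  motion:
    - {"hand": 0, "slide": [0, 0, -4], "spin": 0}
    - {"hand": 0, "slide": [5, 0, 0], "spin": 0}
    - {"hand": 0, "slide": [4, 0, 0], "spin": 0}
    - {"hand": 0, "slide": [0, 0, 5], "spin": 0}
    - {"hand": 0, "slide": [0, 0, 4], "spin": 0}
    - {"hand": 0, "slide": [0, 0, 4], "spin": 0}
    - {"hand": 0, "slide": [0, 0, 3], "spin": 0}
    - {"hand": 0, "slide": [0, 0, 0], "spin": 0}

```text
time: 4.8
tool_pos: [0.615, -0.0853, 0.0349]
tool_rot: [2.962, 1.555, -0.133]
contact_force: [2.1, 0.7, -0.8]
opening: 0.046
```

```bash
python3 - 2>/dev/null <<'E'
from h import *
plan(-164,-57,36,0)
logger()
E
```

```text
slide total [-1.1 -1.1  0.8] spin total 0.002 q6 1.26 dock [[-165.1  -57.8]] z 34.9 f [ 2.1  0.7 -0.8] open 0.046 t 4.8
tool axes cols
 [[ 0.016  0.047 -0.999]
 [-0.002 -0.999 -0.047]
 [-1.     0.003 -0.015]]
side 0.98 [-166.7   -0.7] [ 90.7 122.3] 89.7
scene 0.94 [-215.    -2.8] [94.6 30.4] 82.3
```

Request:
send_rows:
  motion:
    - {"hand": 0, "slide": [0, 0, -15], "spin": 0}
    - {"hand": 0, "slide": [-10, 0, -15], "spin": 0}
    - {"hand": 0, "slide": [-45, 0, 0], "spin": 0}
    - {"hand": 0, "slide": [-45, 0, 0], "spin": 0}
    - {"hand": 0, "slide": [-40, 0, 0], "spin": 0}
    - {"hand": 0, "slide": [0, 0, 0], "spin": -0.14}
    - {"hand": 0, "slide": [0, 0, 0], "spin": -0.14}
    - {"hand": 0, "slide": [0, 0, 0], "spin": -0.14}

```text
time: 5.8
tool_pos: [0.6418, -0.0837, 0.1791]
tool_rot: [2.426, 1.565, -0.235]
contact_force: [1.1, -0.0, -0.1]
opening: 0.0457
```

Request:
send_rows:
  motion:
    - {"hand": 0, "slide": [0, 0, 0], "spin": -0.14}
    - {"hand": 0, "slide": [0, 0, 0], "spin": -0.14}
    - {"hand": 0, "slide": [0, 0, 0], "spin": -0.14}
    - {"hand": 0, "slide": [0, 0, 0], "spin": -0.14}
    - {"hand": 0, "slide": [0, 0, 0], "spin": -0.14}
    - {"hand": 0, "slide": [0, 0, 0], "spin": -0.14}
    - {"hand": 0, "slide": [0, 0, 0], "spin": -0.14}
    - {"hand": 0, "slide": [0, 0, 0], "spin": -0.14}

```text
time: 6.6
tool_pos: [0.639, -0.0838, 0.1782]
tool_rot: [-1.093, 1.568, -2.585]
contact_force: [-0.1, 0.8, 0.6]
opening: 0.0458
```

```bash
python3 - 2>/dev/null <<'E'
from h import *
plan(-258,0,120,90)
logger()
E
```

```text
slide total [ 58.4 -84.8  90.5] spin total 0.033 q6 -0.33 dock [[-164.7  -81.9]] z 178.2 f [-0.1  0.8  0.6] open 0.046 t 6.6
tool axes cols
 [[-0.002  0.997  0.078]
 [-0.001  0.078 -0.997]
 [-1.    -0.002  0.001]]
side 0.61 [-165.7   -0.8] [ 90.7 123.7] 89.8
scene 0.92 [-167.2   -3.1] [122.8  95.2] 0.7
```

Request:
send_rows:
  motion:
    - {"hand": 0, "slide": [0, -30, 32], "spin": 0.033}
    - {"hand": 0, "slide": [0, -30, 30], "spin": 0}
    - {"hand": 0, "slide": [0, -26, 30], "spin": 0}
    - {"hand": 0, "slide": [0, 0, 0], "spin": 0}

```text
time: 7.2
tool_pos: [0.5551, -0.1808, 0.1777]
tool_rot: [-0.961, 1.569, -2.509]
contact_force: [-0.7, 0.0, -1.1]
opening: 0.0461
```

```bash
python3 - 2>/dev/null <<'E'
from h import *
plan(-258,0,36,90)
p=shot('wrist');cv2.imwrite('pics/wrist2.png',p['pixels']);P=cloud(p);D=todock(P[...,:2].reshape(-1,2)).reshape(384,512,2);z=P[...,2]
for lo,hi in [(.009,.016),(.028,.037),(.05,.06)]:
    m=((z>lo)&(z<hi)).astype(np.uint8);nl,l,st,c=cv2.connectedComponentsWithStats(m)
    for i in range(1,nl):
        if st[i,4]>400:
            q=D[l==i]; r=cv2.minAreaRect(q.astype(np.float32)); print(lo,st[i,4],np.round(c[i]),np.round(r[0],1),np.round(r[1],1),round(r[2],1),np.median(z[l==i]).round(4),np.percentile(q,[1,99],axis=0).round(1).tolist())
E
```

```text
slide total [ 1.417e+02  6.600e+00 -1.000e-01] spin total -0.023 q6 -0.47 dock [[-257.8    6.3]] z 177.7 f [-0.7  0.  -1.1] open 0.046 t 7.2
tool axes cols
 [[-0.002  1.     0.023]
 [-0.001  0.023 -1.   ]
 [-1.    -0.002  0.001]]
0.009 18680 [255.  97.] [-182.6    1.7] [190.2 158.5] 89.9 0.0126 [[-260.0, -91.5], [-106.7, 95.3]]
0.009 436 [464. 102.] [-198.5 -190.1] [ 2.9 92.2] 66.5 0.0126 [[-239.8, -208.7], [-157.4, -172.0]]
0.028 678 [478. 104.] [-198.1 -189.7] [ 3.4 92.5] 66.1 0.0325 [[-239.5, -208.5], [-157.3, -171.7]]
0.05 16893 [260.  72.] [-170.4    0.3] [113.6  92.2] 0.2 0.0548 [[-225.6, -44.4], [-116.0, 45.0]]
```

View pics/wrist2.png

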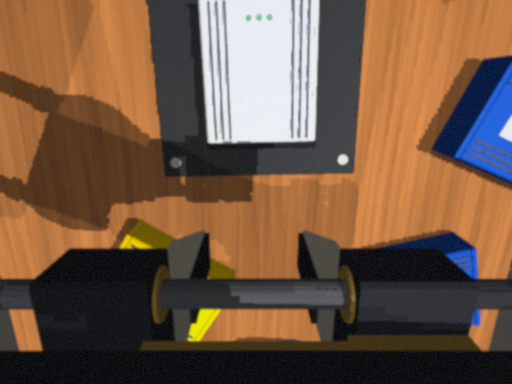

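Request:
send_rows:
  motion:
    - {"hand": 0, "slide": [30, 6, 0], "spin": -0.023}
    - {"hand": 0, "slide": [40, 0, 0], "spin": 0}
    - {"hand": 0, "slide": [40, 0, 0], "spin": 0}
    - {"hand": 0, "slide": [31, 0, 0], "spin": 0}
    - {"hand": 0, "slide": [0, 0, 0], "spin": 0}

```text
time: 7.75
tool_pos: [0.5685, -0.1765, 0.0352]
tool_rot: [1.284, 1.562, -0.249]
contact_force: [-0.4, -0.4, -0.7]
opening: 0.0459
```

```bash
python3 - 2>/dev/null <<'E'
from h import *
plan(-188,0,36,90)
E
```

```text
slide total [ -1.1  -7.8 -66.1] spin total -0.008 q6 -0.47 dock [[-254.1   -7.3]] z 35.2 f [-0.4 -0.4 -0.7] open 0.046 t 7.75
tool axes cols
 [[ 0.008  0.999  0.038]
 [-0.002  0.038 -0.999]
 [-1.     0.008  0.002]]
```

Request:
send_rows:
  motion:
    - {"hand": 0, "slide": [0, -7, 0], "spin": -0.008}
    - {"hand": 0, "slide": [0, 0, 0], "spin": 0}

```text
time: 7.95
tool_pos: [0.5627, -0.1758, 0.0365]
tool_rot: [1.283, 1.561, -0.241]
contact_force: [-0.0, -1.0, -0.4]
opening: 0.0456
```

```bash
python3 - 2>/dev/null <<'E'
from h import *
plan(-188,0,36,90)
E
```

```text
slide total [  0.3  -1.5 -65.1] spin total 0.001 q6 -0.48 dock [[-253.1   -1.6]] z 36.5 f [-0.  -1.  -0.4] open 0.046 t 7.95
tool axes cols
 [[ 0.01   0.999  0.046]
 [-0.002  0.046 -0.999]
 [-1.     0.009  0.003]]
```

Now the forward push, in small rows.

Request:
send_rows:
  motion:
    - {"hand": 0, "slide": [0, -1, -8], "spin": 0}
    - {"hand": 0, "slide": [0, 0, -6], "spin": 0}
    - {"hand": 0, "slide": [0, 0, -6], "spin": 0}
    - {"hand": 0, "slide": [0, 0, -8], "spin": 0}
    - {"hand": 0, "slide": [0, 0, -8], "spin": 0}
    - {"hand": 0, "slide": [0, 0, -8], "spin": 0}
    - {"hand": 0, "slide": [0, 0, -8], "spin": 0}
    - {"hand": 0, "slide": [0, 0, 0], "spin": 0}

```text
time: 8.75
tool_pos: [0.5623, -0.1207, 0.0422]
tool_rot: [1.151, 1.55, -0.374]
contact_force: [0.1, -0.1, 0.0]
opening: 0.046
```

```bash
python3 - 2>/dev/null <<'E'
from h import *
plan(-125,0,36,90)
logger()
E
```

```text
slide total [  5.5  -3.7 -73.1] spin total 0.001 q6 -0.39 dock [[-198.1   -3.7]] z 42.2 f [ 0.1 -0.1  0. ] open 0.046 t 8.75
tool axes cols
 [[ 0.02   0.999  0.046]
 [-0.008  0.046 -0.999]
 [-1.     0.019  0.009]]
side 0.85 [-132.4   -1.4] [ 89.6 130.4] 89.8
```

Request:
send_rows:
  motion:
    - {"hand": 0, "slide": [2, -0.7, -8], "spin": 0}
    - {"hand": 0, "slide": [2, -0.7, -8], "spin": 0}
    - {"hand": 0, "slide": [1.5, -0.7, -8], "spin": 0}
    - {"hand": 0, "slide": [1.5, -0.7, -8], "spin": 0}
    - {"hand": 0, "slide": [1, -0.7, -8], "spin": 0}
    - {"hand": 0, "slide": [1, -0.5, -8], "spin": 0}
    - {"hand": 0, "slide": [0, 0, 0], "spin": 0}

```text
time: 9.65
tool_pos: [0.5623, -0.0814, 0.037]
tool_rot: [0.997, 1.529, -0.532]
contact_force: [0.3, 0.1, -0.1]
opening: 0.0463
```

```bash
python3 - 2>/dev/null <<'E'
from h import *
plan(-55,0,36,90)
logger()
E
```

```text
slide total [  -1.5   -5.8 -103.8] spin total -0.003 q6 -0.3 dock [[-158.8   -5.4]] z 37.0 f [ 0.3  0.1 -0.1] open 0.046 t 9.65
tool axes cols
 [[ 0.036  0.999  0.041]
 [-0.021  0.042 -0.999]
 [-0.999  0.035  0.022]]
side 0.67 [-89.7  -3.5] [ 91.7 126.8] 89.9
```

```bash
python3 - 2>/dev/null <<'E'
import cv2
a=cv2.imread('pics/last_side.png')[140:310,200:340]
cv2.imwrite('pics/c3.png',cv2.resize(a,None,fx=3.5,fy=3.5,interpolation=cv2.INTER_CUBIC))
E
```

```text
(no output)
```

View pics/c3.png

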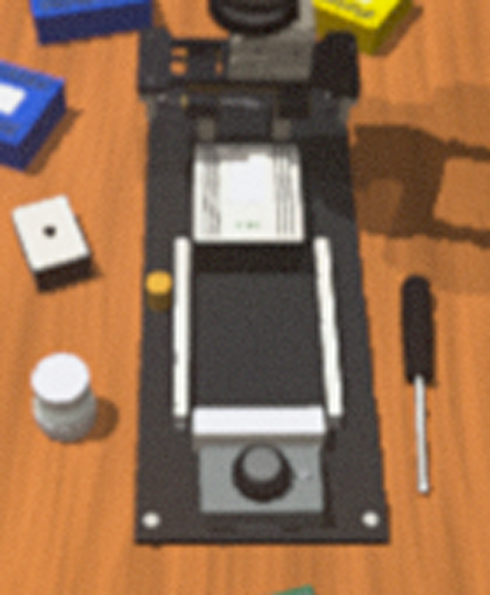

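Request:
send_rows:
  motion:
    - {"hand": 0, "slide": [0, -3, -14], "spin": 0}
    - {"hand": 0, "slide": [0, -3, -14], "spin": 0}
    - {"hand": 0, "slide": [0, 0, 0], "spin": 0}

```text
time: 10.15
tool_pos: [0.5559, -0.0549, 0.0364]
tool_rot: [0.989, 1.527, -0.542]
contact_force: [-0.2, -0.0, 0.2]
opening: 0.0459
```

```bash
python3 - 2>/dev/null <<'E'
from h import *
plan(-55,0,38,90)
logger()
E
```

```text
slide total [ -3.5  -0.6 -77. ] spin total -0.006 q6 -0.25 dock [[-132.1   -0.2]] z 36.4 f [-0.2 -0.   0.2] open 0.046 t 10.15
tool axes cols
 [[ 0.038  0.999  0.039]
 [-0.023  0.04  -0.999]
 [-0.999  0.037  0.024]]
side 0.58 [-63.4   1.7] [ 90.1 129.8] 89.7
scene 0.7 [-64.8 -17.7] [ 33.6 134.4] 58.2
```

Request:
send_rows:
  motion:
    - {"hand": 0, "slide": [-1, -0.8, -15], "spin": -0.003}
    - {"hand": 0, "slide": [-1, -0.8, -15], "spin": -0.003}
    - {"hand": 0, "slide": [0, 0, 0], "spin": 0}

```text
time: 10.65
tool_pos: [0.5532, -0.0251, 0.037]
tool_rot: [0.965, 1.527, -0.563]
contact_force: [-0.1, 0.4, 0.5]
opening: 0.0455
```

```bash
python3 - 2>/dev/null <<'E'
from h import *
plan(-8,0,38,90)
logger()
E
```

```text
slide total [ -3.3   1.  -94.1] spin total -0.002 q6 -0.2 dock [[-102.1    1.2]] z 37.0 f [-0.1  0.4  0.5] open 0.045 t 10.65
tool axes cols
 [[ 0.037  0.998  0.043]
 [-0.024  0.044 -0.999]
 [-0.999  0.036  0.025]]
side 0.89 [-31.6   3.8] [128.1  90. ] 0.3
scene 0.97 [-50.1 -31.1] [ 89.1 134.5] 51.5
```

Request:
send_rows:
  motion:
    - {"hand": 0, "slide": [-1, 2, -15], "spin": 0}
    - {"hand": 0, "slide": [-1, 2, -15], "spin": 0}
    - {"hand": 0, "slide": [0, 0, 0], "spin": 0}

```text
time: 11.15
tool_pos: [0.5567, 0.0039, 0.0385]
tool_rot: [0.95, 1.525, -0.581]
contact_force: [-0.5, -0.8, 0.1]
opening: 0.0462
```

```bash
python3 - 2>/dev/null <<'E'
from h import *
plan(-8,0,38,90)
logger()
p=shot('wrist');cv2.imwrite('pics/wrist4.png',p['pixels'])
E
```

```text
slide total [ -1.4  -4.  -65.3] spin total -0.005 q6 -0.14 dock [[-73.4  -3.7]] z 38.5 f [-0.5 -0.8  0.1] open 0.046 t 11.15
tool axes cols
 [[ 0.038  0.998  0.04 ]
 [-0.025  0.041 -0.999]
 [-0.999  0.037  0.027]]
side 0.89 [-4.  -0.9] [ 91.4 126.3] 89.9
scene 0.8 [-3.6 -5.2] [126.6  88.7] 0.3
```

View pics/wrist4.png

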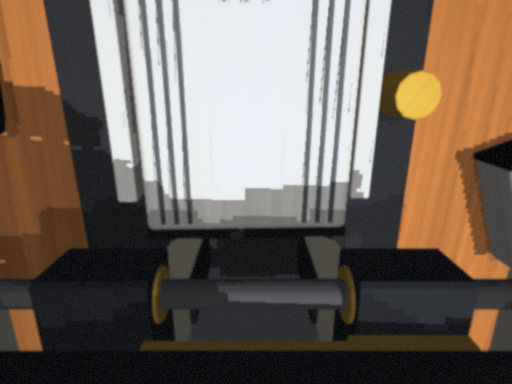

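The wrist view shows the logger between the rails, with its left edge at about u=148 and right edge at about u=346. The rail inner edges are at about u=137 and u=352 but lie lower, so parallax matters. I check the gaps by depth.

```bash
cat >> h.py <<'E'
def gaps(fn=None):
    p=shot('wrist');P=cloud(p);D=todock(P[...,:2].reshape(-1,2)).reshape(384,512,2);z=P[...,2]
    if fn: cv2.imwrite(fn,p['pixels'])
    for x0,x1 in [(-80,-60),(-60,-40),(-40,-20),(-20,0),(0,20),(20,40),(40,60)]:
        b=(D[...,0]>x0)&(D[...,0]<x1)
        lg=D[b&(z>.050)&(z<.060)&(abs(D[...,1])<60)][:,1]; r=D[b&(z>.029)&(z<.036)][:,1]
        L=r[(r>45)&(r<75)];Rr=r[(r<-45)&(r>-75)]
        f=lambda a:np.percentile(a,[1,50,99]).round(1) if len(a)>15 else None
        print(x0,'log',f(lg),'L',f(L),'R',f(Rr))
E
python3 - 2>/dev/null <<'E'
from h import *
gaps()
E
```

```text
-80 log [-42.9   0.3  43.5] L None R None
-60 log [-43.8   1.2  45. ] L [56.  60.6 66.1] R [-63.2 -57.9 -53.4]
-40 log [-43.8   1.3  44.8] L [56.1 60.6 65.9] R [-63.2 -57.9 -53.4]
-20 log [-43.9   1.1  44.7] L [55.9 60.4 65.9] R [-71.1 -58.5 -53.4]
0 log [-44.    1.1  44.5] L [55.8 60.4 65.8] R [-72.1 -58.6 -53.4]
20 log [-44.    0.8  44.4] L [55.8 60.5 66.1] R [-63.3 -57.9 -53.4]
40 log None L None R None
```

Request:
send_rows:
  motion:
    - {"hand": 0, "slide": [-1, -0.3, -15], "spin": -0.003}
    - {"hand": 0, "slide": [-1, -0.3, -15], "spin": 0}
    - {"hand": 0, "slide": [0, 0, 0], "spin": 0}

```text
time: 11.75
tool_pos: [0.5546, 0.0322, 0.0396]
tool_rot: [0.922, 1.525, -0.609]
contact_force: [-0.7, 0.7, -0.1]
opening: 0.0458
```

```bash
python3 - 2>/dev/null <<'E'
from h import *
plan(-8,0,38,90)
logger()
gaps()
E
```

```text
slide total [  0.4  -3.1 -37. ] spin total -0.005 q6 -0.08 dock [[-45.   -2.9]] z 39.6 f [-0.7  0.7 -0.1] open 0.046 t 11.75
tool axes cols
 [[ 0.038  0.999  0.039]
 [-0.026  0.04  -0.999]
 [-0.999  0.037  0.028]]
side 0.92 [24.5 -0.7] [ 92.  127.1] 89.7
scene 0.74 [24.4 -5. ] [121.5  86.4] 0.1
-80 log None L None R None
-60 log [-25.1 -24.6  21.4] L [56.1 60.5 66. ] R [-63.2 -57.9 -53.4]
-40 log [-43.2   1.5  45.4] L [56.1 60.5 66. ] R [-63.4 -57.8 -53.4]
-20 log [-43.2   1.7  45.3] L [55.9 60.4 65.9] R [-70.3 -58.4 -53.4]
0 log [-43.3   1.6  45.2] L [55.9 60.4 65.8] R [-73.8 -58.9 -53.5]
20 log [-43.4   1.6  45.1] L [55.8 60.4 65.8] R [-63.5 -58.  -53.4]
40 log [-43.6   1.3  44.9] L [55.8 60.3 65.8] R [-63.4 -58.  -53.4]
```

Request:
send_rows:
  motion:
    - {"hand": 0, "slide": [0, -0.3, -13], "spin": -0.004}
    - {"hand": 0, "slide": [0, -0.3, -12], "spin": 0}
    - {"hand": 0, "slide": [0, 0, -3], "spin": 0}

```text
time: 12.3
tool_pos: [0.5541, 0.0579, 0.0394]
tool_rot: [0.903, 1.521, -0.627]
contact_force: [0.1, -3.9, 0.6]
opening: 0.0458
```

```bash
python3 - 2>/dev/null <<'E'
from h import *
plan(-8,0,38,90)
logger()
gaps()
E
```

```text
slide total [  0.9  -3.6 -11.3] spin total -0.004 q6 -0.03 dock [[-19.3  -3.5]] z 39.4 f [ 0.1 -3.9  0.6] open 0.046 t 12.3
tool axes cols
 [[ 0.04   0.998  0.04 ]
 [-0.029  0.041 -0.999]
 [-0.999  0.039  0.031]]
side 0.61 [50.4 -0.7] [ 92.1 125.7] 89.8
scene 0.73 [10.4 -8.6] [95.8 54.2] 63.9
-80 log None L None R None
-60 log None L None R None
-40 log [-25.2  -2.   21.3] L [56.  60.7 65.9] R [-63.2 -57.7 -53.4]
-20 log [-43.4   1.4  45.3] L [56.  60.5 65.8] R [-68.3 -58.2 -53.5]
0 log [-43.4   1.7  45.2] L [56.  60.4 65.8] R [-74.5 -59.2 -53.5]
20 log [-43.4   1.5  45.1] L [55.9 60.3 65.8] R [-63.3 -58.  -53.5]
40 log [-43.6   1.3  45. ] L [55.8 60.3 65.8] R [-63.5 -58.  -53.5]
```

Request:
send_rows:
  motion:
    - {"hand": 0, "slide": [0, -0.3, -5], "spin": 0}
    - {"hand": 0, "slide": [0, -0.3, -4], "spin": 0}
    - {"hand": 0, "slide": [0, -0.3, -4], "spin": 0}
    - {"hand": 0, "slide": [0, 0, -3], "spin": 0}

```text
time: 12.95
tool_pos: [0.5535, 0.071, 0.0392]
tool_rot: [0.863, 1.518, -0.667]
contact_force: [-0.2, -20.3, 1.0]
opening: 0.0457
```

Request:
send_rows:
  motion:
    - {"hand": 0, "slide": [0, 0, -3], "spin": 0}

```text
time: 13.05
tool_pos: [0.5535, 0.071, 0.0392]
tool_rot: [0.783, 1.515, -0.745]
contact_force: [-0.2, -26.4, 2.4]
opening: 0.0458
```

Request:
send_rows:
  motion:
    - {"hand": 0, "slide": [0, 0, -3], "spin": 0}

```text
time: 13.15
tool_pos: [0.5535, 0.0709, 0.0393]
tool_rot: [0.717, 1.511, -0.81]
contact_force: [-0.1, -19.3, 1.7]
opening: 0.0461
```

```bash
python3 - 2>/dev/null <<'E'
from h import *
plan(-8,0,38,90)
logger()
E
```

```text
slide total [ 1.2 -3.6  1.6] spin total -0.001 q6 0.01 dock [[-6.3 -3.5]] z 39.3 f [ -0.1 -19.3   1.7] open 0.046 t 13.15
tool axes cols
 [[ 0.041  0.998  0.043]
 [-0.043  0.045 -0.998]
 [-0.998  0.039  0.045]]
side 0.74 [63.4 -0.8] [122.9  92.2] 0.0
scene 0.92 [16.3 -0.8] [101.3  40.1] 76.0
```

The logger is against the stop: force is about 20 N, the TCP is stationary, and the side camera gives x≈63 to 65 and angle 0.0°. I back off and then look at the button.

Request:
send_rows:
  motion:
    - {"hand": 0, "slide": [0, 0, 10], "spin": 0}
    - {"hand": 0, "slide": [-3, 0, 12], "spin": 0}
    - {"hand": 0, "slide": [-40, 0, 0], "spin": 0}
    - {"hand": 0, "slide": [-40, 0, 0], "spin": 0}
    - {"hand": 0, "slide": [-40, 0, 0], "spin": 0}
    - {"hand": 0, "slide": [0, 0, 0], "spin": 0}

```text
time: 13.95
tool_pos: [0.5478, 0.0536, 0.1657]
tool_rot: [0.701, 1.519, -0.828]
contact_force: [0.5, -0.4, -0.2]
opening: 0.0459
```

```bash
python3 - 2>/dev/null <<'E'
from h import *
plan(185,0,120,90)
logger()
p=shot('wrist');cv2.imwrite('pics/wrist5.png',p['pixels']);P=cloud(p);D=todock(P[...,:2].reshape(-1,2)).reshape(384,512,2);z=P[...,2]
print([(d['uv'],d['conf']) for d in vision.search_frame(p,'start_button_top')])
for lo,hi in [(.038,.046),(.046,.052),(.052,.058),(.058,.064),(.064,.07),(.07,.08)]:
    m=(z>lo)&(z<hi)&(abs(D[...,1])<60)&(D[...,0]>130)&(D[...,0]<230)
    if m.sum()>10:print(lo,m.sum(),np.median(D[m],0).round(1),np.percentile(D[m],[2,98],axis=0).round(1).tolist(),np.median(z[m]).round(4))
m=(z>.049)&(z<.06)&(abs(D[...,1])<60)&(D[...,0]<120)
print(cv2.minAreaRect(D[m].astype(np.float32)),np.percentile(D[m],[1,99],axis=0))
m=(z>.038)&(z<.046)&(abs(D[...,1])<45)&(D[...,0]<152)&(D[...,0]>110);print('stop',np.percentile(D[m],[1,99],axis=0) if m.sum() else None)
E
```

```text
slide total [  37.5    0.8 -210. ] spin total -0.003 q6 -0.04 dock [[-23.3   2.9]] z 165.7 f [ 0.5 -0.4 -0.2] open 0.046 t 13.95
tool axes cols
 [[ 0.035  0.999  0.041]
 [-0.038  0.042 -0.998]
 [-0.999  0.033  0.039]]
side 0.76 [64.2 -0.8] [ 92.  123.2] 89.9
scene 0.85 [65.4 -2.6] [124.6  95. ] 0.2
[]
((57.02269744873047, 0.7081222534179688), (92.2718734741211, 107.09078979492188), 89.69721221923828) [[  5.02747486 -43.87650545]
 [109.28388724  45.436653  ]]
stop None
```

View pics/wrist5.png

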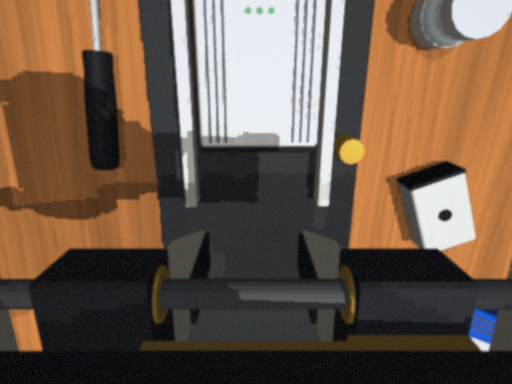

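The wrist view shows the logger square between the rails, with its rear at (258,145), which is dock x=5.0 and therefore home. Next I go over to the button with the fingers shut.

Request:
send_rows:
  motion:
    - {"hand": -1, "slide": [0, 0, -40], "spin": 0}
    - {"hand": -1, "slide": [0, 0, -40], "spin": 0}
    - {"hand": -1, "slide": [0, 0, -35], "spin": 0}
    - {"hand": -1, "slide": [0, 0, 0], "spin": 0}

```text
time: 14.65
tool_pos: [0.5379, 0.17, 0.1484]
tool_rot: [0.274, 1.529, -1.26]
contact_force: [0.3, -0.3, -0.2]
opening: 0.0182
```

```bash
python3 - 2>/dev/null <<'E'
from h import *
plan(185,0,120,90)
p=shot('wrist');cv2.imwrite('pics/wrist6.png',p['pixels']);P=cloud(p);D=todock(P[...,:2].reshape(-1,2)).reshape(384,512,2);z=P[...,2]
print([(d['uv'],d['conf']) for d in vision.search_frame(p,'start_button_top')])
for lo,hi in [(.038,.046),(.046,.052),(.052,.058),(.058,.064),(.064,.07),(.07,.08)]:
    m=(z>lo)&(z<hi)&(abs(D[...,1])<60)&(D[...,0]>150)&(D[...,0]<230)
    if m.sum()>10:print(lo,m.sum(),np.median(D[m],0).round(1),np.percentile(D[m],[2,98],axis=0).round(1).tolist(),np.median(z[m]).round(4))
m=(z>.038)&(z<.046)&(abs(D[...,1])<45)&(D[...,0]<152)&(D[...,0]>110);print('stop',np.percentile(D[m],[1,99],axis=0) if m.sum() else None)
E
```

```text
slide total [ 24.8   6.5 -92.7] spin total -0.008 q6 0.18 dock [[93.4  7.5]] z 148.4 f [ 0.3 -0.3 -0.2] open 0.018 t 14.65
tool axes cols
 [[ 0.013  0.999  0.037]
 [-0.039  0.037 -0.999]
 [-0.999  0.011  0.04 ]]
[([264.3, 65.5], 0.95), ([112.8, 202.3], 0.36)]
0.038 6365 [185.3   3.2] [[157.1, -42.4], [209.9, 44.2]] 0.0425
0.052 1805 [184.6   1.4] [[163.8, -19.0], [203.7, 20.9]] 0.0545
0.058 428 [183.2   0.9] [[170.4, -12.0], [196.3, 13.8]] 0.0635
0.064 936 [183.9   1. ] [[172.4, -10.4], [194.9, 12.4]] 0.0647
stop [[123.44961196 -44.13340708]
 [145.54213088  44.11196604]]
```

View pics/wrist6.png

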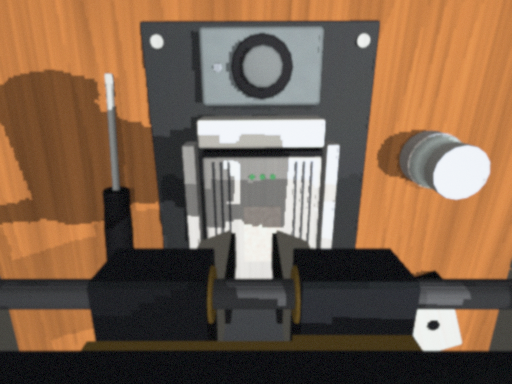

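The wrist view shows the button at (263,66), dock (184.5, 1), with its top at z≈64 mm and the housing at 54.5 mm. The shut fingertips can press it.

Request:
send_rows:
  motion:
    - {"hand": -1, "slide": [0, 2.5, -35], "spin": 0}
    - {"hand": -1, "slide": [0, 2.5, -35], "spin": 0}
    - {"hand": -1, "slide": [0, 0, -18], "spin": 0}
    - {"hand": -1, "slide": [0, 0, 0], "spin": 0}

```text
time: 15.15
tool_pos: [0.5412, 0.2517, 0.1425]
tool_rot: [0.166, 1.526, -1.376]
contact_force: [-0.8, 0.1, -1.0]
opening: 0.0003
```

```bash
python3 - 2>/dev/null <<'E'
from h import *
plan(184.5,1,70,90)
E
```

```text
slide total [ 72.   -1.1 -12.8] spin total -0.016 q6 0.32 dock [[174.9   0.6]] z 142.5 f [-0.8  0.1 -1. ] open 0.0 t 15.15
tool axes cols
 [[ 0.009  1.     0.029]
 [-0.044  0.029 -0.999]
 [-0.999  0.007  0.044]]
```

Request:
send_rows:
  motion:
    - {"hand": -1, "slide": [20, 0, -6], "spin": 0}
    - {"hand": -1, "slide": [20, 0, -6], "spin": 0}
    - {"hand": -1, "slide": [20, 0, 0], "spin": 0}
    - {"hand": -1, "slide": [6, 0, 0], "spin": 0}
    - {"hand": -1, "slide": [0, 0, 0], "spin": 0}

```text
time: 15.65
tool_pos: [0.5434, 0.2528, 0.0737]
tool_rot: [0.139, 1.524, -1.408]
contact_force: [0.7, -0.4, 0.2]
opening: 0.0004
```

```bash
python3 - 2>/dev/null <<'E'
from h import *
plan(184.5,1,58,90)
E
```

```text
slide total [15.3 -2.9 -9.2] spin total -0.022 q6 0.34 dock [[175.9  -1.6]] z 73.7 f [ 0.7 -0.4  0.2] open 0.0 t 15.65
tool axes cols
 [[ 0.008  1.     0.023]
 [-0.047  0.023 -0.999]
 [-0.999  0.007  0.047]]
```

Request:
send_rows:
  motion:
    - {"hand": -1, "slide": [0, -2, -9], "spin": 0}
    - {"hand": -1, "slide": [3, 0, 0], "spin": 0}
    - {"hand": -1, "slide": [4, 0, 0], "spin": 0}

```text
time: 15.95
tool_pos: [0.543, 0.261, 0.0686]
tool_rot: [0.228, 1.524, -1.322]
contact_force: [0.5, 0.0, -0.6]
opening: 0.0004
```

```bash
python3 - 2>/dev/null <<'E'
from h import *
plan(184.5,1,58,90)
E
```

```text
slide total [10.6 -2.8 -0.8] spin total -0.024 q6 0.35 dock [[184.1  -1.6]] z 68.6 f [ 0.5  0.  -0.6] open 0.0 t 15.95
tool axes cols
 [[ 0.012  1.     0.021]
 [-0.045  0.021 -0.999]
 [-0.999  0.011  0.046]]
```

Centred within 3 mm. I press in small rows.

Request:
send_rows:
  motion:
    - {"hand": -1, "slide": [4, -1, 0], "spin": 0}
    - {"hand": -1, "slide": [4, 0, 0], "spin": 0}
    - {"hand": -1, "slide": [4, 0, 0], "spin": 0}

```text
time: 16.25
tool_pos: [0.5425, 0.2611, 0.0578]
tool_rot: [0.285, 1.524, -1.265]
contact_force: [-7.9, -1.0, 31.4]
opening: 0.0002
```

Request:
send_rows:
  motion:
    - {"hand": -1, "slide": [4, 0, 0], "spin": 0}

```text
time: 16.35
tool_pos: [0.5427, 0.2612, 0.0574]
tool_rot: [0.318, 1.524, -1.231]
contact_force: [-16.4, -4.1, 48.8]
opening: 0.0007
```

The button has bottomed out: z=57.4 mm, about 6.5 mm of travel, and well over 5 N. I release it and retreat.

Request:
send_rows:
  motion:
    - {"hand": -1, "slide": [-8, 0, 0], "spin": 0}
    - {"hand": -1, "slide": [-20, 0, 0], "spin": 0}
    - {"hand": -1, "slide": [-40, 0, 0], "spin": 0}
    - {"hand": -1, "slide": [-40, 0, 0], "spin": 0}
    - {"hand": -1, "slide": [-20, 0, 45], "spin": 0}
    - {"hand": -1, "slide": [0, 0, 45], "spin": 0}
    - {"hand": -1, "slide": [0, 0, 0], "spin": 0}

```text
time: 17.05
tool_pos: [0.5428, 0.1756, 0.1948]
tool_rot: [0.362, 1.522, -1.182]
contact_force: [-1.0, 0.0, -0.2]
opening: 0.0006
```

```bash
python3 - 2>/dev/null <<'E'
from h import *
plan(185,0,120,90)
logger()
p=shot('wrist');cv2.imwrite('pics/wrist7.png',p['pixels']);P=cloud(p);D=todock(P[...,:2].reshape(-1,2)).reshape(384,512,2);z=P[...,2]
m=(np.hypot(D[...,0]-184.5,D[...,1]-1)<9);print('button z',np.median(z[m]),m.sum())
m=(np.hypot(D[...,0]-184.5,D[...,1]-1)<24)&(z>.05)&(z<.058);print('housing z',np.median(z[m]))
E
```

```text
slide total [ 70.7  -0.5 -89.6] spin total -0.019 q6 0.2 dock [[98.8  2.4]] z 194.8 f [-1.   0.  -0.2] open 0.001 t 17.05
tool axes cols
 [[ 0.019  0.999  0.026]
 [-0.045  0.027 -0.999]
 [-0.999  0.017  0.046]]
side 0.94 [63.8 -0.7] [ 92.1 122. ] 89.9
scene 0.75 [64.  -3.2] [ 93.9 123.7] 89.7
button z 0.06456076128520749 418
housing z 0.05455241314735049
```

View pics/wrist7.png

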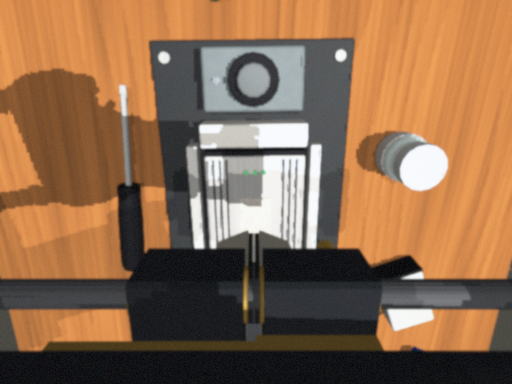

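View pics/last_side.png

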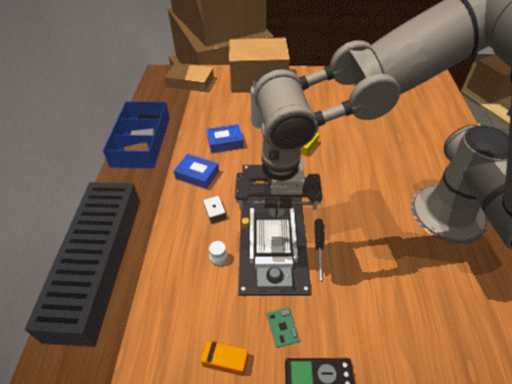

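```bash
python3 -c "
from cell import job
print(job.hand_in())"
```

```text
the job is handed in; nothing more can be done
None
```

The logger is home and square against the end stop, the start button has been pressed fully and released, and the job is handed in at about 17 s. No verdict was reported.

**What I did:**
- I squared and centred the logger with a two-finger push on its right side.
- I then pushed it down the lane from behind, correcting small sideways drift, until it stopped against the end stop at about 20 N.
- I pressed the button with shut fingertips until it bottomed out. The tip reached z 57.4 mm, about 6.5 mm below the button top, with 49 N at the wrist. I then raised the arm clear.

**Last checks:**
- **Logger:** the side and scene cameras put it at dock x ≈ 64 mm. Before the button press, the wrist camera saw its rear edge at 5.0 mm, which means home at 65 mm. It is within about 0.3° of square.
- **Rails:** the wrist camera's depth showed about 10 mm of rail clearance on each side in the lane.
- **Button:** its top is back at z 64.6 mm, the same height as before the press.
- **Other things on the bench:** they looked unmoved in the last side view. I did not measure their positions.

**Disagreements:** the cameras differ by 1–3 mm across the lane. The scene camera's reading of the logger was unreliable in several views where the arm partly hid it. The tool also drifted to a tilt of about 0.05 rad, which I couldn't correct through this interface; it did no visible harm.

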